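# Sort leftover fixings into the parts trays

### The arm

A 6-joint arm with a two-finger parallel gripper is mounted at the origin on a cart in front of the work surface, level with it; the furniture and walls round the work are solid. World frame = base frame: x ahead of the robot, y to its left, z up, the work surface at z = 0. Lengths are in m, angles in rad, forces in N, time in s.
With the tool pointing down it reaches from about 0.375 to 0.825 m from the base axis. Payload 5.5 kg.
Tool frame: the origin (TCP) lies at the very end of the fingers, on their centre line; the grasp point (between the pads) lies 19 mm behind it; z points along the fingers, y is the direction in which the jaws open and shut (so a half turn about z gives the same grasp; the last joint's range is limited). The gripper opens to 85 mm and grips with 20 to 120 N. Pads are 22 mm wide; open, the fingers measure 114 mm over their backs; the gripper's body (76 mm by 85 mm) begins 54 mm behind the grasp point. The pads swing forward as they close: fully open they stand 13 mm farther back than shut.
Start: joints at [1.13, 0.314, -0.047, 1.21, 0, 1.571], TCP at [0.256, 0.543, 0.231] pointing down, gripper open.
Joint ranges: [-2.67, 2.67], [-0.69, 1.73], [-1.03, 1.25], [-2.08, 2.16], [-1.42, 1.45], [-3.14, 3.14]. Speed limits (rad/s): [2.39, 2.39, 3.01, 3.14, 3.14, 3.14].

### API

Orientations are given as a rotation vector (axis times angle).
In Python, from workcell import get_obs, cams, arm gives the robot as it stands.
- The arm moves only by the tool move_arm, never from a script. Its argument "motion" is a list of rows, each an object of numbers: "x", "y", "z": the shift along the tool's x, y, z in cm; "ax", "ay", "az": the turn, a rotation vector about the tool's x, y, z in rad; "gripper": the closure, from -1 (fully open) to 1 (shut), so that 0 is half open. In form: [{"x": .., "y": .., "z": .., "ax": .., "ay": .., "az": .., "gripper": ..}, ...]. A call has 1 to 12 rows; each row shifts and turns the commanded pose from where the row before left it, along the tool's axes as they then stand; what a row does not reach is not made up. A row lasts 1/8 s, in which the tool goes at most 62.5 mm and 10.7 degrees, less where a joint would pass 70% of its speed; a pose out of reach is approached as far as the arm can. A call with a gripper value outside its range is refused whole. The fingers move at their own pace and stop on an object; "newtons" is the grip in N (left out, the last holds). Time passes only in rows, so rows that do not move let the fingers close. It gives the time, the measured TCP pose, the force and the opening at its end, in the units of the state.
- get_obs(): the state, without advancing time (a new reading comes with each control period).
- cams.snapshot(name): name is "side" or "top" or "wrist"; returns the picture (480x640x3 uint8, blue, green, red); there is no depth.
- cams.get_calibration(name): a dict with "fx", "fy", "cx", "cy" (pixels), "rvec" (rotation vector, rad) and "tvec" (3), from world to camera coordinates, as OpenCV has them. Camera axes: x right, y down, z forward; pixel columns grow to the right and rows downward; lengths in m; the calibration is good to about 2 mm. A picture is of the moment at which its call begins: read the wrist's pose just before it. get_calibration takes no time and is no camera call; for the wrist camera it gives the pose at the moment of the call.
- arm.hand_in(): hands the job in, once; it reports no verdict.
Trained networks look in the newest picture that a camera, given by its name, has taken for a name from the list of things; names that differ only in an ending like _2 or _b are one class to them, and where a whole thing is asked for, a point or a joint stands for the part that bears it (a point fixed in the world has none). Each returns a list of dicts, best first, with "conf" (0 to 1); they miss things now and then, are a little off and sometimes report something else, mostly with a low value. They report only what shows in the picture. A call takes as long as a camera call.
- cams.look_for(query, camera): "bbox" ([centre column, centre row, width, height] in pixels, round what is visible of it).
- cams.silhouettes(query, camera): "pixels" (480x640 bool, what is visible of it) and "bbox" ([centre column, centre row, width, height] in pixels, round what is visible of it).
- cams.landmark_of(query, camera): "uv" ([column, row] in pixels: a listed point, or the origin of a listed thing).
The state is a dict: "time_s": time; "joint_pos": joint angles; "qd": joint speeds; "joint_efforts": joint torques, N m; "position": TCP position; "ee_rot": TCP orientation; "ft_force": force on the tool from outside, world axes, zero at the start; "ft_torque": the same for the moment, N m; "width": opening from 0.0 (shut) to 1.0 (fully open).
Only numpy, scipy, OpenCV 4.12 (cv2) and the standard library are available. Lean on these libraries where they do the work, as an engineer would, in place of code of your own. Each camera call takes 0.05 s, during which the arm holds its last target. There are 200 camera calls.

### The job

Sort the leftover fixings lying loose on the bench - two coach bolts, two brass hinges and a white cupboard knob - into the three grey parts trays: each goes into the empty front bay of the tray whose back bay already holds that kind. Lay the bolts and the hinges flat on the tray floor, side by side and not on top of one another, and stand the knob on its base, so that nothing sticks up above the rim and the trays can slide back into their rack. Do not knock over the red oil can.

Things in the scene. Friction and masses are not known exactly. Their poses are not given: they have to be found in the camera images.
- bolt_a: Loose zinc-grey coach bolt with its nut on, lying down, 82 mm long, 0.11 kg; one of two alike. Origin: centre of its underside as it lies at the start. It runs along its own y: head (22 mm across) at y = +33 to +41 mm, nut (19 by 22 mm) at -29 to -22 mm, thread end at -41 mm; between them bare shank 12 mm thick, middle at y = +5 mm, its axis 10 mm above the bench. It may roll a little about its length.
- bolt_b: Loose zinc-grey coach bolt with its nut on, lying down, 82 mm long, 0.11 kg; one of two alike. Origin: centre of its underside as it lies at the start. It runs along its own y: head (22 mm across) at y = +33 to +41 mm, nut (19 by 22 mm) at -29 to -22 mm, thread end at -41 mm; between them bare shank 12 mm thick, middle at y = +5 mm, its axis 10 mm above the bench. It may roll a little about its length.
- hinge_a: Loose brass butt hinge, folded shut and lying flat: 76 mm long (own y), 30 mm wide (own x, -15 to +15 mm); its leaves are together 8 mm high, its round knuckle along the +x edge 11 mm; about 0.11 kg; one of two alike. Origin: centre of its underside; z up. Best gripped across its 30 mm width at the middle.
- hinge_b: Loose brass butt hinge, folded shut and lying flat: 76 mm long (own y), 30 mm wide (own x, -15 to +15 mm); its leaves are together 8 mm high, its round knuckle along the +x edge 11 mm; about 0.11 kg; one of two alike. Origin: centre of its underside; z up. Best gripped across its 30 mm width at the middle.
- knob: Loose white ceramic cupboard knob with a brass base ring, standing on its base: 27 mm high, round head 34 mm across (widest 18 mm above its foot), neck 18 mm across at 11 mm, flat foot 25 mm across, about 0.06 kg. Origin: centre of its foot; z up along its axis.
- tray_bolts: Grey parts tray, fixed, told from its two twins by its stock: two more zinc-grey coach bolts lie in its narrow back bay. 166 mm (own x) by 160 mm (own y), rim 32 mm high, walls 4 mm, inner floor 3 mm above the bench. Origin: centre of its underside; x to its back (away from the robot), z up. Cross wall 26 mm high at x = +28 to +32 mm. Empty front bay to fill: clear floor x -79 to +28 mm, y -76 to +76 mm.
- tray_hinges: Grey parts tray, fixed, told from its two twins by its stock: three more brass hinges lie in its narrow back bay. 166 mm (own x) by 160 mm (own y), rim 32 mm high, walls 4 mm, inner floor 3 mm above the bench. Origin: centre of its underside; x to its back (away from the robot), z up. Cross wall 26 mm high at x = +28 to +32 mm. Empty front bay to fill: clear floor x -79 to +28 mm, y -76 to +76 mm.
- tray_knobs: Grey parts tray, fixed, told from its two twins by its stock: four more white knobs stand in its narrow back bay. 166 mm (own x) by 160 mm (own y), rim 32 mm high, walls 4 mm, inner floor 3 mm above the bench. Origin: centre of its underside; x to its back (away from the robot), z up. Cross wall 26 mm high at x = +28 to +32 mm. Empty front bay to fill: clear floor x -79 to +28 mm, y -76 to +76 mm.
- oil_can: Bystander, to be left standing: red oil can with a thin bent spout, 68 x 80 mm and 186 mm high to the spout tip, loose on the bench. Origin: centre of its underside; z up. Also tall and fixed: a blue bench vice 152 mm high at the front edge of the bench, x under 0.42 m, y -0.02 to +0.18 m, and a plywood rack 200 mm high at the left, y over 0.49 m.

How it is judged:
By the outcome, as a careful person would: the job done as asked, in the order asked, and still so for the second after the job is handed in, with the robot touching nothing.
It also fails if it takes over 120 s, if anything falls off the work surface, if the arm or the gripper's body presses on something with over 40 N, if the wrist force passes 120 N, or if a joint passes its speed limit or range.

## Working session

There is one attempt and no reset: what is moved stays moved. The work goes in short steps, Python scripts to look and compute and a tool call to move; the robot and the scene stay as the last step left them, time stands still between calls to the robot, and variables do not carry over. Pictures are saved under pics/ and viewed, about 12 in all and at most 16, crops included, and the job is handed in when it is done.

Besides the shell and the picture viewer there is one more tool, called after ">>>" as name([rows], argument=value, ...), one row to a line, values as JSON. move_arm: Moves the arm, as the interface text tells. Its arguments: {"type":"object","properties":{"motion":{"type":"array"},"newtons":{"type":"number"}},"required":["motion"]}

```bash
ls; mkdir -p pics; cat > h.py <<'E'
import numpy as np, cv2
from workcell import get_obs, cams, arm
from scipy.spatial.transform import Rotation as R
def ray(name,uv,z=0.0,cal=None):
    c=cal or cams.get_calibration(name)
    Rm=cv2.Rodrigues(np.array(c["rvec"],float))[0]; t=np.array(c["tvec"],float).ravel()
    uv=np.atleast_2d(np.array(uv,float))
    d=np.c_[(uv[:,0]-c["cx"])/c["fx"],(uv[:,1]-c["cy"])/c["fy"],np.ones(len(uv))]@Rm
    o=-Rm.T@t
    return o+d*((z-o[2])/d[:,2])[:,None]
def proj(name,p,cal=None):
    c=cal or cams.get_calibration(name)
    K=np.array([[c["fx"],0,c["cx"]],[0,c["fy"],c["cy"]],[0,0,1]],float)
    return cv2.projectPoints(np.atleast_2d(np.array(p,float)),np.array(c["rvec"],float),np.array(c["tvec"],float),K,None)[0][:,0]
E
python3 - <<'E'
from h import *
np.set_printoptions(precision=4,suppress=True)
o=get_obs(); print({k:np.round(v,3) for k,v in o.items()}); print(R.from_rotvec(o["ee_rot"]).as_matrix())
for n in("top","side"):
    im=cams.snapshot(n); cv2.imwrite(f"pics/{n}0.png",im)
    for q in ["bolt_a","hinge_a","knob","tray_bolts","tray_hinges","tray_knobs","oil_can"]:
        if n=="side" and q!="oil_can": continue
        for d in cams.silhouettes(q,n):
            m=d["pixels"]; print(n,q,round(d["conf"],2),np.round(d["bbox"]),m.sum(), end=" ")
            ys,xs=np.nonzero(m); 
            if len(xs)>5:
                r=cv2.minAreaRect(np.c_[xs,ys].astype(np.float32)); c=ray(n,r[0],0.008)[0]; print(c,r)
        for d in cams.landmark_of(q,n): print("  lm",round(d["conf"],2),np.round(d["uv"],1),ray(n,d["uv"],0.0)[0])
E
```

```text
pics
{'time_s': np.float64(0.0), 'joint_pos': array([ 1.13 ,  0.314, -0.048,  1.21 , -0.   ,  1.571]), 'qd': array([-0.   ,  0.001,  0.001, -0.001,  0.001,  0.001]), 'joint_efforts': array([  0.001, -53.96 ,  33.974,   0.019,   0.   ,   0.   ]), 'position': array([0.256, 0.542, 0.23 ]), 'ee_rot': array([-0.687, -3.065,  0.003]), 'ft_force': array([-0.324,  0.19 ,  0.191]), 'ft_torque': array([-0.034, -0.009, -0.056]), 'width': np.float64(1.006)}
[[-0.9044  0.4266 -0.0007]
 [ 0.4266  0.9044 -0.0016]
 [-0.     -0.0017 -1.    ]]
top bolt_a 0.75 [252. 333.  33.  31.] 323 [0.3599 0.2886 0.008 ] ((251.10977172851562, 331.4878234863281), (12.02538013458252, 41.85456848144531), 38.65980911254883)
top bolt_a 0.72 [211. 285.  36.  31.] 287 [0.4556 0.3657 0.008 ] ((214.0655517578125, 283.2786865234375), (9.98687744140625, 41.48394775390625), 50.194427490234375)
  lm 0.57 [255.3 333.4] [0.3565 0.2809 0.    ]
  lm 0.56 [210.7 282.9] [0.4573 0.3739 0.    ]
top hinge_a 0.86 [288. 273.  40.  28.] 561 [0.4801 0.2218 0.008 ] ((285.637939453125, 271.6551513671875), (37.69615173339844, 15.22701740264892
[... 1206 characters left out ...]
), (81.83792877197266, 81.78087615966797), 86.72950744628906)
  lm 0.89 [437.9 185.8] [ 0.6656 -0.096   0.    ]
top oil_can 0.71 [167. 247.  48.  46.] 1157 [0.5399 0.4599 0.008 ] ((169.5159149169922, 241.9597625732422), (54.83924102783203, 36.212860107421875), 66.57130432128906)
top oil_can 0.38 [287. 271.  39.  24.] 545 [0.4794 0.2214 0.008 ] ((285.8561096191406, 271.9809265136719), (37.041656494140625, 15.470574378967285), 23.498567581176758)
  lm 0.94 [175.1 248.5] [0.5279 0.4498 0.    ]
side oil_can 0.86 [272. 176.  33.  82.] 1060 [0.6083 0.6831 0.008 ] ((271.5, 176.5), (81.0, 29.0), 90.0)
  lm 0.79 [271.3 211.7] [ 0.5225  0.453  -0.    ]
  lm 0.51 [487.3 315.3] [ 0.6701 -0.094  -0.    ]
```

```bash
python3 - <<'E'
import cv2
im=cv2.imread("pics/top0.png")[130:370,130:490]
cv2.imwrite("pics/topc.png",cv2.resize(im,None,fx=2.2,fy=2.2,interpolation=cv2.INTER_CUBIC))
E
```

```text
(no output)
```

View pics/topc.png

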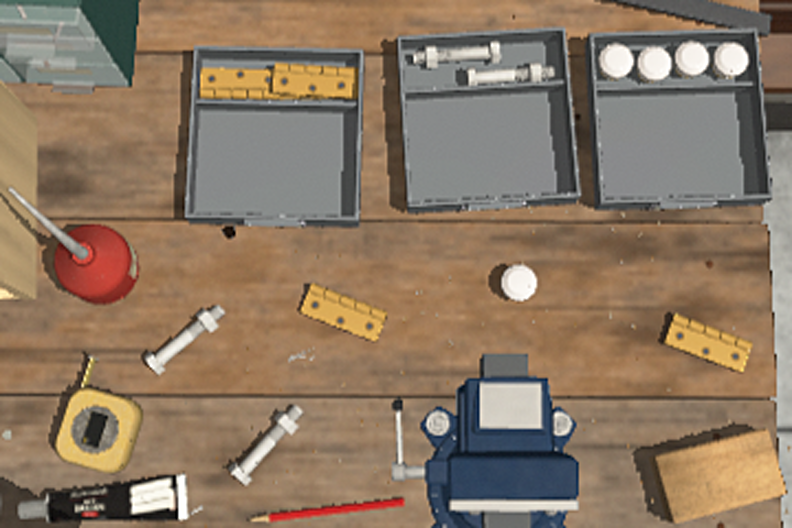

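View pics/side0.png

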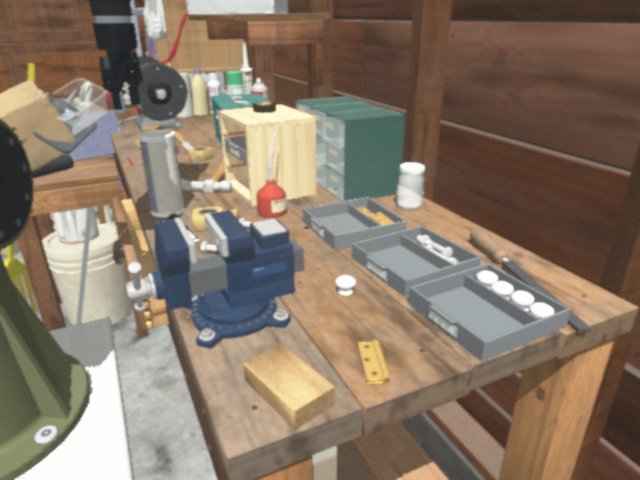

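The top view shows the hinge, bolt and knob trays from left to right. Loose bolts are at (214,284) and (251,332), hinges at (286,272) and (451,286), and the knob at (365,258). The side view agrees. Next I'll refine these by colour segmentation and write a planner helper.

```bash
cat >> h.py <<'E'
def now():
    o=get_obs(); y=R.from_rotvec(o["ee_rot"]).as_matrix()[:,1]
    return np.r_[o["position"],np.arctan2(y[1],y[0])]
def plan(way,start=None,smax=5.5,amax=0.17):
    """way: (x,y,z,theta); theta = world angle of tool y, tool down. prints rows in tool axes (cm, rad)"""
    p=now() if start is None else np.array(start,float)
    for w in way:
        w=np.array(w,float); d=w[:3]-p[:3]; da=w[3]-p[3]
        n=int(max(1,np.ceil(np.linalg.norm(d)*100/smax),np.ceil(abs(da)/amax)))
        print(f"-> {np.round(w,3)} n={n}")
        out=[]
        for i in range(n):
            t=p[3]+da*i/n; s=d/n*100
            out.append("{x:%.2f,y:%.2f,z:%.2f,az:%.3f}"%(-np.sin(t)*s[0]+np.cos(t)*s[1],np.cos(t)*s[0]+np.sin(t)*s[1],-s[2],-da/n))
        print("  "+" ".join(out)); p=w
E
python3 - <<'E'
from h import *
np.set_printoptions(precision=4,suppress=True)
im=cv2.imread("pics/top0.png"); hsv=cv2.cvtColor(im,cv2.COLOR_BGR2HSV)
c=cams.get_calibration("top"); Rm=cv2.Rodrigues(np.array(c["rvec"],float))[0]; print("cam at",-Rm.T@np.array(c["tvec"]).ravel(), c["fx"])
def seg(m,u,v,r,z,nm):
    k=np.zeros_like(m); k[v-r:v+r,u-r:u+r]=m[v-r:v+r,u-r:u+r]
    n,l,s,_=cv2.connectedComponentsWithStats(k.astype(np.uint8)); i=1+np.argmax(s[1:,4]); ys,xs=np.nonzero(l==i)
    P=ray("top",np.c_[xs,ys],z)[:,:2]; rc=cv2.minAreaRect((P*1000).astype(np.float32))
    w,V=np.linalg.eigh(np.cov(P.T)); a=V[:,1]
    print(nm,len(xs),"mean",P.mean(0),"rect",np.array(rc[0])/1000,np.array(rc[1]),"axis deg",np.degrees(np.arctan2(a[1],a[0])))
    return P
yel=(hsv[...,1]>130)&(hsv[...,2]>150)&(abs(hsv[...,0].astype(int)-22)<8)
seg(yel,286,272,26,.009,"hinge L"); seg(yel,451,286,26,.009,"hinge R")
br=(hsv[...,1]<50)&(hsv[...,2]>130)
seg(br,214,284,26,.012,"bolt L"); seg(br,251,332,26,.012,"bolt R"); seg(br,365,258,15,.02,"knob")
for q in ["tray_bolts","tray_hinges","tray_knobs"]:
    d=cams.silhouettes(q,"top")[0]; ys,xs=np.nonzero(d["pixels"])
    P=ray("top",np.c_[xs,ys],.032)[:,:2]; rc=cv2.minAreaRect((P*1000).astype(np.float32)); print(q,np.round(rc,1) if 0 else rc)
print(now())
plan([(0.36,0.46,0.30,1.13),(0.45,0.30,0.30,0.6)])
E
```

```text
cam at [0.3177 0.1715 1.1412] 564.0344605047022
hinge L 521 mean [0.4802 0.2212] rect [0.4803 0.2213] [75.8345 30.2158] axis deg 68.99814274927108
hinge R 512 mean [ 0.4536 -0.1143] rect [ 0.454  -0.1142] [75.6935 29.9037] axis deg 69.93602997662767
bolt L 261 mean [0.4545 0.3654] rect [0.4548 0.3641] [18.912  82.1257] axis deg 130.56496569464656
bolt R 266 mean [0.3594 0.2877] rect [0.3596 0.2866] [18.102  82.5475] axis deg 138.47014129610713
knob 206 mean [0.5071 0.0607] rect [0.5071 0.0607] [31.6741 31.0557] axis deg -176.20380107254329
tray_bolts ((658.710205078125, 89.39366149902344), (172.91696166992188, 163.9586639404297), 3.987495183944702)
tray_hinges ((641.6227416992188, 285.8544921875), (161.51478576660156, 171.91986083984375), 89.14910888671875)
tray_knobs ((660.4129638671875, -87.82270050048828), (173.75645446777344, 166.83734130859375), 2.8815112113952637)
[0.256  0.5427 0.2313 1.13  ]
-> [0.36 0.46 0.3  1.13] n=3
  {x:-4.31,y:-1.01,z:-2.29,az:0.000} {x:-4.31,y:-1.01,z:-2.29,az:0.000} {x:-4.31,y:-1.01,z:-2.29,az:0.000}
-> [0.45 0.3  0.3  0.6 ] n=4
  {x:-3.74,y:-2.66,z:-0.00,az:0.132} {x:-4.06,y:-2.14,z:-0.00,az:0.132} {x:-4.31,y:-1.58,z:-0.00,az:0.132} {x:-4.48,y:-1.00,z:-0.00,az:0.132}
```

```bash
python3 - <<'E'
from h import *
plan([(0.35,0.46,0.29,1.13),(0.4515,0.368,0.16,0.709)])
E
```

```text
-> [0.35 0.46 0.29 1.13] n=3
  {x:-4.01,y:-1.15,z:-1.96,az:0.000} {x:-4.01,y:-1.15,z:-1.96,az:0.000} {x:-4.01,y:-1.15,z:-1.96,az:0.000}
-> [0.452 0.368 0.16  0.709] n=4
  {x:-3.28,y:-1.00,z:3.25,az:0.105} {x:-3.36,y:-0.65,z:3.25,az:0.105} {x:-3.41,y:-0.29,z:3.25,az:0.105} {x:-3.42,y:0.07,z:3.25,az:0.105}
```

>>> move_arm([
  {"x":-4.0,"y":-1.15,"z":-2.0,"gripper":0},
  {"x":-4.0,"y":-1.15,"z":-2.0,"gripper":0},
  {"x":-4.0,"y":-1.15,"z":-2.0,"gripper":0},
  {"x":-3.28,"y":-1.0,"z":3.25,"az":0.105,"gripper":0},
  {"x":-3.36,"y":-0.65,"z":3.25,"az":0.105,"gripper":0},
  {"x":-3.41,"y":-0.29,"z":3.25,"az":0.105,"gripper":0},
  {"x":-3.42,"y":0.07,"z":3.25,"az":0.105,"gripper":0},
  {"gripper":0},
  {"gripper":0},
], newtons=40)

```text
schema error: expected keys x, y, z, ax, ay, az, gripper
```

```bash
python3 - <<'E'
from h import *
print(now(), get_obs()["width"])
c=cams.get_calibration("wrist"); im=cams.snapshot("wrist")
for p,col in [((0.4548,0.3641,.012),(0,0,255)),((0.4515,0.368,.012),(0,255,0)),((0.4802,.2212,.009),(255,0,0)),(tuple(now()[:2])+(0,),(255,0,255))]:
    u=proj("wrist",p,c)[0]; print(u); cv2.circle(im,tuple(int(v) for v in u),4,col,-1)
cv2.imwrite("pics/w1.png",im)
plan([(0.4515,0.368,0.05,0.709),(0.4515,0.368,0.002,0.709)])
E
```

```text
[0.25598603 0.54265155 0.23129397 1.1300029 ] 0.9985291730313517
[244.32937726 429.3019715 ]
[246.07370058 425.76185059]
[145.83604804 487.48408564]
[314.59483799 195.83302148]
-> [0.452 0.368 0.05  0.709] n=6
  {x:-4.19,y:-1.24,z:3.02,az:0.070} {x:-4.27,y:-0.95,z:3.02,az:0.070} {x:-4.32,y:-0.64,z:3.02,az:0.070} {x:-4.36,y:-0.34,z:3.02,az:0.070} {x:-4.37,y:-0.03,z:3.02,az:0.070} {x:-4.36,y:0.27,z:3.02,az:0.070}
-> [0.452 0.368 0.002 0.709] n=1
  {x:0.00,y:0.00,z:4.80,az:-0.000}
```

View pics/w1.png

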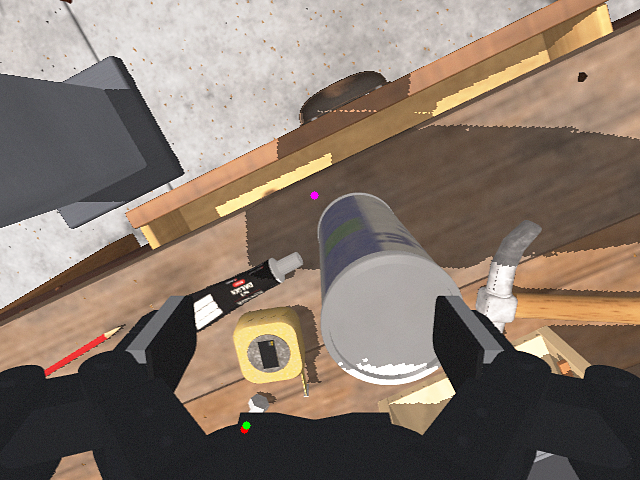

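>>> move_arm([
  {"x":0,"y":0,"z":-5.0,"ax":0,"ay":0,"az":0,"gripper":-1},
  {"x":0,"y":0,"z":-4.0,"ax":0,"ay":0,"az":0,"gripper":-1},
  {"x":-4.0,"y":-1.15,"z":0,"ax":0,"ay":0,"az":0,"gripper":0},
  {"x":-4.0,"y":-1.15,"z":0,"ax":0,"ay":0,"az":0,"gripper":0},
  {"x":-4.0,"y":-1.15,"z":0,"ax":0,"ay":0,"az":0,"gripper":0},
  {"x":-3.28,"y":-1.0,"z":1.0,"ax":0,"ay":0,"az":0.105,"gripper":0},
  {"x":-3.36,"y":-0.65,"z":3.5,"ax":0,"ay":0,"az":0.105,"gripper":0},
  {"x":-3.41,"y":-0.29,"z":3.5,"ax":0,"ay":0,"az":0.105,"gripper":0},
  {"x":-3.42,"y":0.07,"z":3.5,"ax":0,"ay":0,"az":0.105,"gripper":0},
  {"x":0,"y":0,"z":4.5,"ax":0,"ay":0,"az":0,"gripper":0},
  {"x":0,"y":0,"z":0,"ax":0,"ay":0,"az":0,"gripper":0},
], newtons=40)

```text
time_s: 2.48
position: [0.4492, 0.3661, 0.1581]
ee_rot: [-1.311, -2.852, 0.01]
ft_force: [-1.0, -0.3, 0.7]
width: 0.499
```

```bash
python3 - <<'E'
from h import *
print(now(), get_obs()["width"])
c=cams.get_calibration("wrist"); im=cams.snapshot("wrist")
for p,col in [((0.4548,0.3641,.012),(0,0,255)),((0.4515,0.368,.012),(0,255,0)),((0.4802,.2212,.009),(255,0,0)),(tuple(now()[:2])+(0,),(255,0,255))]:
    u=proj("wrist",p,c)[0]; print(u); cv2.circle(im,tuple(int(v) for v in u),4,col,-1)
cv2.imwrite("pics/w2.png",im)
plan([(0.4515,0.368,0.05,0.709),(0.4515,0.368,0.002,0.709)])
E
```

```text
[0.44923462 0.36606686 0.15806023 0.70922539] 0.4991557250069907
[320.11869698 223.25457316]
[320.19468091 216.58611766]
[231.5495915  366.50018377]
[318.59496864 212.53020161]
-> [0.452 0.368 0.05  0.709] n=3
  {x:-0.01,y:0.04,z:3.69,az:0.000} {x:-0.01,y:0.04,z:3.69,az:0.000} {x:-0.01,y:0.04,z:3.69,az:0.000}
-> [0.452 0.368 0.002 0.709] n=1
  {x:0.00,y:0.00,z:4.80,az:-0.000}
```

View pics/w2.png

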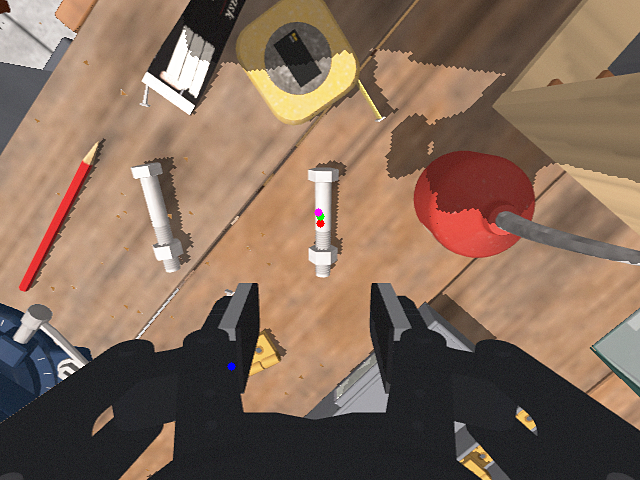

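>>> move_arm([
  {"x":0,"y":0.3,"z":4.5,"ax":0,"ay":0,"az":0,"gripper":0},
  {"x":0,"y":0,"z":4.5,"ax":0,"ay":0,"az":0,"gripper":0},
  {"x":0,"y":0,"z":3.6,"ax":0,"ay":0,"az":0,"gripper":0},
  {"x":0,"y":0,"z":3.0,"ax":0,"ay":0,"az":0,"gripper":0},
  {"x":0,"y":0,"z":0,"ax":0,"ay":0,"az":0,"gripper":0},
  {"x":0,"y":0,"z":0,"ax":0,"ay":0,"az":0,"gripper":1},
  {"x":0,"y":0,"z":0,"ax":0,"ay":0,"az":0,"gripper":1},
  {"x":0,"y":0,"z":0,"ax":0,"ay":0,"az":0,"gripper":1},
  {"x":0,"y":0,"z":0,"ax":0,"ay":0,"az":0,"gripper":1},
  {"x":0,"y":0,"z":0,"ax":0,"ay":0,"az":0,"gripper":1},
], newtons=40)

```text
time_s: 3.78
position: [0.4549, 0.3716, 0.0077]
ee_rot: [1.31, 2.854, 0.006]
ft_force: [-1.6, 0.2, 6.1]
width: 0.116
```

```bash
cat >> h.py <<'E'
def tr(o,yaw,x,y): return o[0]+np.cos(yaw)*x-np.sin(yaw)*y, o[1]+np.sin(yaw)*x+np.cos(yaw)*y
TB=((0.661,0.089),0.065); TH=((0.645,0.286),-0.015); TK=((0.664,-0.092),0.05)
E
python3 - <<'E'
from h import *
n=now(); print(n, get_obs()["width"])
# bolt: grasp at shank mid (+5 toward head); direction of head = theta+90 -> at place head points to theta+pi/2
th=np.pi/2+TB[1]
# head direction (th+pi/2) = -tray x ; grasp point is 5mm toward head: tray x=-25.5-5
x,y=tr(*TB,-30.5,0) if 0 else tr(*TB,-.0305,.032); print(x,y)
plan([(n[0],n[1],0.09,n[3]),(x,y,0.09,th),(x,y,0.0065,th)])
E
```

```text
[0.45491886 0.37156457 0.00766084 0.7101823 ] 0.11591304899211784
0.6284858729253122 0.11895131951302076
-> [0.455 0.372 0.09  0.71 ] n=2
  {x:0.00,y:0.00,z:-4.12,az:-0.000} {x:0.00,y:0.00,z:-4.12,az:-0.000}
-> [0.628 0.119 0.09  1.636] n=6
  {x:-5.08,y:-0.55,z:-0.00,az:-0.154} {x:-4.93,y:-1.33,z:-0.00,az:-0.154} {x:-4.67,y:-2.07,z:-0.00,az:-0.154} {x:-4.30,y:-2.76,z:-0.00,az:-0.154} {x:-3.82,y:-3.39,z:-0.00,az:-0.154} {x:-3.26,y:-3.94,z:-0.00,az:-0.154}
-> [0.628 0.119 0.006 1.636] n=2
  {x:-0.00,y:0.00,z:4.17,az:-0.000} {x:-0.00,y:0.00,z:4.17,az:-0.000}
```

>>> move_arm([
  {"x":0,"y":0,"z":-4.1,"ax":0,"ay":0,"az":0,"gripper":1},
  {"x":0,"y":0,"z":-4.4,"ax":0,"ay":0,"az":0,"gripper":1},
  {"x":-5.08,"y":-0.55,"z":0,"ax":0,"ay":0,"az":-0.154,"gripper":1},
  {"x":-4.93,"y":-1.33,"z":0,"ax":0,"ay":0,"az":-0.154,"gripper":1},
  {"x":-4.67,"y":-2.07,"z":0,"ax":0,"ay":0,"az":-0.154,"gripper":1},
  {"x":-4.3,"y":-2.76,"z":0,"ax":0,"ay":0,"az":-0.154,"gripper":1},
  {"x":-3.82,"y":-3.39,"z":0,"ax":0,"ay":0,"az":-0.154,"gripper":1},
  {"x":-3.26,"y":-3.94,"z":0,"ax":0,"ay":0,"az":-0.154,"gripper":1},
  {"x":0,"y":0,"z":0,"ax":0,"ay":0,"az":0,"gripper":1},
  {"x":0,"y":0,"z":0,"ax":0,"ay":0,"az":0,"gripper":1},
])

```text
time_s: 5.03
position: [0.6268, 0.1174, 0.0907]
ee_rot: [-0.097, 3.14, 0.001]
ft_force: [0.9, 0.8, -0.9]
width: 0.115
```

```bash
python3 - <<'E'
from h import *
n=now();o=get_obs(); print(n, o["width"],o["ft_force"])
c=cams.get_calibration("wrist"); im=cams.snapshot("wrist")
for T in (TB,):
    q=[tr(*T,x,y)+(0.003,) for x,y in [(-.079,-.076),(.028,-.076),(.028,.076),(-.079,.076)]]
    u=proj("wrist",q,c).astype(np.int32); cv2.polylines(im,[u],True,(0,255,0),1)
cv2.imwrite("pics/w3.png",im)
E
```

```text
[0.62679662 0.11741086 0.09073642 1.63245419] 0.11546078548562283 [ 0.93212326  0.80954658 -0.87391156]
```

View pics/w3.png

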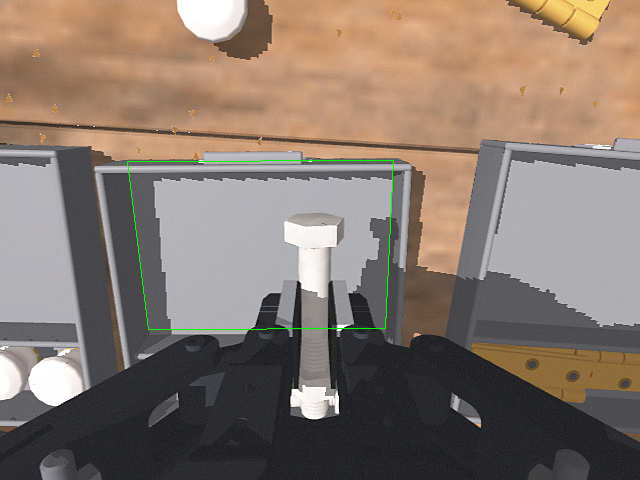

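```bash
python3 - <<'E'
from h import *
np.set_printoptions(precision=4,suppress=True)
c=cams.get_calibration("wrist"); n=now()
P=ray("wrist",[(97,168),(410,162),(482,143)],.032,c); print(P, np.linalg.norm(P[0]-P[1]))
def inv(T,p): 
    d=np.array(p[:2])-T[0]; a=T[1]; return np.cos(a)*d[0]+np.sin(a)*d[1],-np.sin(a)*d[0]+np.cos(a)*d[1]
print([inv(TB,p) for p in P[:2]], inv(TH,P[2]))
ca=np.cos(n[3]+np.pi/2),np.sin(n[3]+np.pi/2)
for z in (0.095,0.1,.105):
  for s in (.036,-.046): print(z,s,proj("wrist",(n[0]+s*ca[0],n[1]+s*ca[1],z),c)[0])
print("cam",-cv2.Rodrigues(np.array(c["rvec"]))[0].T@np.array(c["tvec"]).ravel())
E
```

```text
[[0.5875 0.0066 0.032 ]
 [0.5747 0.1627 0.032 ]
 [0.5632 0.1969 0.032 ]] 0.15659986124729144
[(np.float64(-0.07870116078094608), np.float64(-0.07744743318659235)), (np.float64(-0.08137130202727744), np.float64(0.0791296624832264))] (np.float64(-0.08042738917932883), np.float64(-0.09034645831023118))
0.095 0.036 [313.7809 216.1852]
0.095 -0.046 [313.8271 410.6001]
0.1 0.036 [313.7549 219.5338]
0.1 -0.046 [313.8061 419.3596]
0.105 0.036 [313.727  223.1259]
0.105 -0.046 [313.7838 428.6651]
cam [0.5579 0.1139 0.2334]
```

```bash
sed -i 's/^TB=.*;/TB=((0.664,0.090),0.08);/;' h.py; sed -i 's/^TB=((0.664,0.090),0.08);.*/TB=((0.664,0.090),0.08); TH=((0.645,0.286),-0.015); TK=((0.664,-0.092),0.05)/' h.py; tail -2 h.py; python3 - <<'E'
from h import *
x,y=tr(*TB,-.0305,.032); th=np.pi/2+TB[1]; b=(0.356,0.290); tb=np.radians(48.5)
plan([(x,y,.0905,th),(x,y,.010,th)]); print('---')
plan([(x,y,.10,th),(*b,.10,tb)],start=(x,y,.010,th))
E
```

```text
def tr(o,yaw,x,y): return o[0]+np.cos(yaw)*x-np.sin(yaw)*y, o[1]+np.sin(yaw)*x+np.cos(yaw)*y
TB=((0.664,0.090),0.08); TH=((0.645,0.286),-0.015); TK=((0.664,-0.092),0.05)
-> [0.631 0.119 0.09  1.651] n=1
  {x:-0.47,y:0.12,z:0.02,az:-0.017}
-> [0.631 0.119 0.01  1.651] n=2
  {x:-0.00,y:0.00,z:4.03,az:-0.000} {x:-0.00,y:0.00,z:4.03,az:-0.000}
---
-> [0.631 0.119 0.1   1.651] n=2
  {x:-0.00,y:0.00,z:-4.50,az:-0.000} {x:-0.00,y:0.00,z:-4.50,az:-0.000}
-> [0.356 0.29  0.1   0.846] n=6
  {x:4.34,y:3.20,z:-0.00,az:0.134} {x:4.73,y:2.59,z:-0.00,az:0.134} {x:5.03,y:1.93,z:-0.00,az:0.134} {x:5.25,y:1.24,z:-0.00,az:0.134} {x:5.37,y:0.53,z:-0.00,az:0.134} {x:5.39,y:-0.19,z:-0.00,az:0.134}
```

>>> move_arm([
  {"x":-0.4,"y":0.1,"z":2.0,"ax":0,"ay":0,"az":-0.017,"gripper":1},
  {"x":0,"y":0,"z":3.0,"ax":0,"ay":0,"az":0,"gripper":1},
  {"x":0,"y":0,"z":2.0,"ax":0,"ay":0,"az":0,"gripper":1},
  {"x":0,"y":0,"z":0.9,"ax":0,"ay":0,"az":0,"gripper":1},
  {"x":0,"y":0,"z":0,"ax":0,"ay":0,"az":0,"gripper":1},
  {"x":0,"y":0,"z":0,"ax":0,"ay":0,"az":0,"gripper":1},
  {"x":0,"y":0,"z":0,"ax":0,"ay":0,"az":0,"gripper":0.4},
  {"x":0,"y":0,"z":0,"ax":0,"ay":0,"az":0,"gripper":0.4},
  {"x":0,"y":0,"z":0,"ax":0,"ay":0,"az":0,"gripper":0.4},
])

```text
time_s: 6.2
position: [0.631, 0.1186, 0.0114]
ee_rot: [-0.126, 3.139, 0.0]
ft_force: [-0.4, 0.6, -0.2]
width: 0.3
```

>>> move_arm([
  {"x":0,"y":0,"z":-4.5,"ax":0,"ay":0,"az":0,"gripper":0.4},
  {"x":0,"y":0,"z":-4.5,"ax":0,"ay":0,"az":0,"gripper":0.4},
  {"x":4.3,"y":3.2,"z":0,"ax":0,"ay":0,"az":0.134,"gripper":0.2},
  {"x":4.7,"y":2.6,"z":0,"ax":0,"ay":0,"az":0.134,"gripper":0},
  {"x":5.0,"y":1.9,"z":0,"ax":0,"ay":0,"az":0.134,"gripper":0},
  {"x":5.2,"y":1.2,"z":0,"ax":0,"ay":0,"az":0.134,"gripper":0},
  {"x":5.3,"y":0.5,"z":0,"ax":0,"ay":0,"az":0.134,"gripper":0},
  {"x":5.3,"y":-0.2,"z":0,"ax":0,"ay":0,"az":0.134,"gripper":0},
  {"x":0,"y":0,"z":0,"ax":0,"ay":0,"az":0,"gripper":0},
  {"x":0,"y":0,"z":0,"ax":0,"ay":0,"az":0,"gripper":0},
])

```text
time_s: 7.45
position: [0.3587, 0.2873, 0.1016]
ee_rot: [1.11, 2.938, 0.001]
ft_force: [0.0, 0.0, -0.5]
width: 0.498
```

```bash
python3 - <<'E'
from h import *
n=now(); print(n)
c=cams.get_calibration("wrist"); im=cams.snapshot("wrist")
for p,col in [((0.3596,0.2866,.012),(0,0,255)),((0.356,0.290,.012),(0,255,0)),(tuple(n[:2])+(0.01,),(255,0,255))]:
    u=proj("wrist",p,c)[0]; cv2.circle(im,tuple(int(v) for v in u),3,col,-1)
t=cams.snapshot("top")[130:290,280:420]
im=cv2.resize(im,(480,360)); t=cv2.resize(t,(315,360))
cv2.imwrite("pics/w4.png",np.hstack([im,t]))
plan([(.356,.290,.055,.846),(.356,.290,.004,.846)])
E
```

```text
[0.35870971 0.28728059 0.10162593 0.84855383]
-> [0.356 0.29  0.055 0.846] n=1
  {x:0.46,y:0.02,z:4.65,az:0.000}
-> [0.356 0.29  0.004 0.846] n=1
  {x:0.00,y:0.00,z:5.10,az:-0.000}
```

View pics/w4.png

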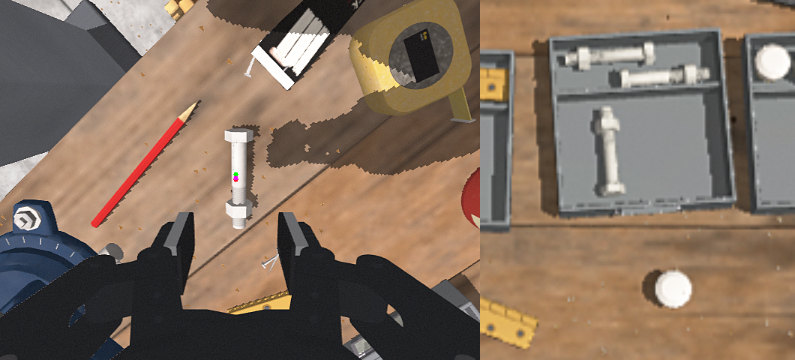

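>>> move_arm([
  {"x":0.4,"y":0.2,"z":4.5,"ax":0,"ay":0,"az":0,"gripper":0},
  {"x":0,"y":0,"z":3.5,"ax":0,"ay":0,"az":0,"gripper":0},
  {"x":0,"y":0,"z":1.5,"ax":0,"ay":0,"az":0,"gripper":0},
  {"x":0,"y":0,"z":0,"ax":0,"ay":0,"az":0,"gripper":0},
  {"x":0,"y":0,"z":0,"ax":0,"ay":0,"az":0,"gripper":1},
  {"x":0,"y":0,"z":0,"ax":0,"ay":0,"az":0,"gripper":1},
  {"x":0,"y":0,"z":0,"ax":0,"ay":0,"az":0,"gripper":1},
  {"x":0,"y":0,"z":0,"ax":0,"ay":0,"az":0,"gripper":1},
], newtons=40)

```text
time_s: 8.55
position: [0.3577, 0.292, 0.0076]
ee_rot: [1.112, 2.936, 0.004]
ft_force: [0.5, -1.2, 6.8]
width: 0.121
```

```bash
python3 - <<'E'
from h import *
n=now(); print(n,get_obs()["ft_force"])
x,y=tr(*TB,-.0305,-.026); th=np.pi/2+TB[1]
plan([(n[0],n[1],.095,n[3]),(x,y,.095,th)])
E
```

```text
[0.3577336  0.29203166 0.0075854  0.84692556] [ 0.51269071 -1.17027026  6.84340172]
-> [0.358 0.292 0.095 0.847] n=2
  {x:0.00,y:0.00,z:-4.37,az:-0.000} {x:0.00,y:0.00,z:-4.37,az:-0.000}
-> [0.636 0.062 0.095 1.651] n=7
  {x:-5.15,y:0.16,z:-0.00,az:-0.115} {x:-5.14,y:-0.43,z:-0.00,az:-0.115} {x:-5.06,y:-1.01,z:-0.00,az:-0.115} {x:-4.91,y:-1.59,z:-0.00,az:-0.115} {x:-4.69,y:-2.14,z:-0.00,az:-0.115} {x:-4.42,y:-2.66,z:-0.00,az:-0.115} {x:-4.08,y:-3.15,z:-0.00,az:-0.115}
```

>>> move_arm([
  {"x":0,"y":0,"z":-3.0,"ax":0,"ay":0,"az":0,"gripper":1},
  {"x":0,"y":0,"z":-6.0,"ax":0,"ay":0,"az":0,"gripper":1},
  {"x":0,"y":0,"z":-6.0,"ax":0,"ay":0,"az":0,"gripper":1},
  {"x":0,"y":0,"z":-5.0,"ax":0,"ay":0,"az":0,"gripper":1},
  {"x":-5.1,"y":0.2,"z":0,"ax":0,"ay":0,"az":-0.115,"gripper":1},
  {"x":-5.1,"y":-0.4,"z":0,"ax":0,"ay":0,"az":-0.115,"gripper":1},
  {"x":-5.1,"y":-1.0,"z":0,"ax":0,"ay":0,"az":-0.115,"gripper":1},
  {"x":-4.9,"y":-1.6,"z":0,"ax":0,"ay":0,"az":-0.115,"gripper":1},
  {"x":-4.7,"y":-2.1,"z":2.5,"ax":0,"ay":0,"az":-0.115,"gripper":1},
  {"x":-4.4,"y":-2.7,"z":3.0,"ax":0,"ay":0,"az":-0.115,"gripper":1},
  {"x":-4.1,"y":-3.2,"z":3.0,"ax":0,"ay":0,"az":-0.115,"gripper":1},
  {"x":0,"y":0,"z":3.0,"ax":0,"ay":0,"az":0,"gripper":1},
])

```text
time_s: 10.05
position: [0.6373, 0.0588, 0.0901]
ee_rot: [-0.123, 3.137, -0.001]
ft_force: [-0.1, 1.0, -2.3]
width: 0.119
```

>>> move_arm([
  {"x":0,"y":0,"z":0,"ax":0,"ay":0,"az":0,"gripper":1},
])

```text
time_s: 10.18
position: [0.6321, 0.0607, 0.0884]
ee_rot: [0.126, -3.133, 0.0]
ft_force: [-0.9, -0.2, -1.0]
width: 0.122
```

```bash
python3 - <<'E'
from h import *
n=now(); print(n,get_obs()["width"])
x,y=tr(*TB,-.0305,-.026); th=np.pi/2+TB[1]
plan([(x,y,.0115,th)]); print("--")
plan([(x,y,.10,th),(.4803,.2213,.10,np.radians(-20.8+180))],start=(x,y,.0115,th))
E
```

```text
[0.63212064 0.0606882  0.08841917 1.65109043] 0.12151366017192626
-> [0.636 0.062 0.012 1.651] n=2
  {x:-0.18,y:0.03,z:3.85,az:0.000} {x:-0.18,y:0.03,z:3.85,az:0.000}
--
-> [0.636 0.062 0.1   1.651] n=2
  {x:-0.00,y:0.00,z:-4.43,az:-0.000} {x:-0.00,y:0.00,z:-4.43,az:-0.000}
-> [0.48  0.221 0.1   2.779] n=7
  {x:2.03,y:2.45,z:-0.00,az:-0.161} {x:1.61,y:2.74,z:-0.00,az:-0.161} {x:1.15,y:2.97,z:-0.00,az:-0.161} {x:0.66,y:3.11,z:-0.00,az:-0.161} {x:0.15,y:3.18,z:-0.00,az:-0.161} {x:-0.36,y:3.16,z:-0.00,az:-0.161} {x:-0.86,y:3.06,z:-0.00,az:-0.161}
```

>>> move_arm([
  {"x":-0.3,"y":0.1,"z":2.0,"ax":0,"ay":0,"az":0,"gripper":1},
  {"x":0,"y":0,"z":3.0,"ax":0,"ay":0,"az":0,"gripper":1},
  {"x":0,"y":0,"z":2.0,"ax":0,"ay":0,"az":0,"gripper":1},
  {"x":0,"y":0,"z":0.7,"ax":0,"ay":0,"az":0,"gripper":1},
  {"x":0,"y":0,"z":0,"ax":0,"ay":0,"az":0,"gripper":1},
  {"x":0,"y":0,"z":0,"ax":0,"ay":0,"az":0,"gripper":1},
  {"x":0,"y":0,"z":0,"ax":0,"ay":0,"az":0,"gripper":0.4},
  {"x":0,"y":0,"z":0,"ax":0,"ay":0,"az":0,"gripper":0.4},
  {"x":0,"y":0,"z":0,"ax":0,"ay":0,"az":0,"gripper":0.4},
])

```text
time_s: 11.3
position: [0.6379, 0.0626, 0.0147]
ee_rot: [-0.127, 3.138, 0.0]
ft_force: [-0.5, -0.3, -0.4]
width: 0.302
```

>>> move_arm([
  {"x":0,"y":0,"z":-4.0,"ax":0,"ay":0,"az":0,"gripper":0.4},
  {"x":0,"y":0,"z":-5.0,"ax":0,"ay":0,"az":0,"gripper":0.4},
  {"x":2.0,"y":2.5,"z":0,"ax":0,"ay":0,"az":-0.161,"gripper":0},
  {"x":1.6,"y":2.7,"z":0,"ax":0,"ay":0,"az":-0.161,"gripper":-0.3},
  {"x":1.2,"y":3.0,"z":0,"ax":0,"ay":0,"az":-0.161,"gripper":-0.3},
  {"x":0.7,"y":3.1,"z":0,"ax":0,"ay":0,"az":-0.161,"gripper":-0.3},
  {"x":0.2,"y":3.2,"z":0,"ax":0,"ay":0,"az":-0.161,"gripper":-0.3},
  {"x":-0.4,"y":3.2,"z":0,"ax":0,"ay":0,"az":-0.161,"gripper":-0.3},
  {"x":-0.9,"y":3.1,"z":0,"ax":0,"ay":0,"az":-0.161,"gripper":-0.3},
  {"x":0,"y":0,"z":0,"ax":0,"ay":0,"az":0,"gripper":-0.3},
  {"x":0,"y":0,"z":0,"ax":0,"ay":0,"az":0,"gripper":-0.3},
])

```text
time_s: 12.68
position: [0.4814, 0.2228, 0.1045]
ee_rot: [-1.783, 2.586, -0.001]
ft_force: [0.3, 0.0, -0.4]
width: 0.653
```

```bash
python3 - <<'E'
from h import *
n=now(); print(n,get_obs()["width"])
c=cams.get_calibration("wrist"); im=cams.snapshot("wrist")
for p,col in [((0.4803,0.2213,.008),(0,255,0)),(tuple(n[:2])+(0.0,),(255,0,255))]:
    u=proj("wrist",p,c)[0]; cv2.circle(im,tuple(int(v) for v in u),3,col,-1)
t=cams.snapshot("top")[130:290,280:420]
im=cv2.resize(im,(480,360)); t=cv2.resize(t,(315,360))
cv2.imwrite("pics/w5.png",np.hstack([im,t]))
plan([(.4803,.2213,.003,np.radians(159.2))])
E
```

```text
[0.48144625 0.22281803 0.10452733 2.77785815] 0.6527061790981123
-> [0.48  0.221 0.003 2.779] n=2
  {x:0.08,y:0.05,z:5.07,az:-0.001} {x:0.08,y:0.05,z:5.07,az:-0.001}
```

View pics/w5.png

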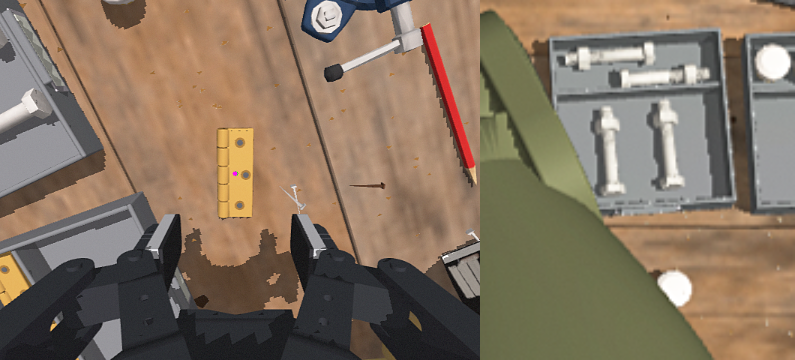

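>>> move_arm([
  {"x":0.1,"y":0.05,"z":4.5,"ax":0,"ay":0,"az":0,"gripper":-0.3},
  {"x":0,"y":0,"z":3.5,"ax":0,"ay":0,"az":0,"gripper":-0.3},
  {"x":0,"y":0,"z":2.0,"ax":0,"ay":0,"az":0,"gripper":-0.3},
  {"x":0,"y":0,"z":0,"ax":0,"ay":0,"az":0,"gripper":-0.3},
  {"x":0,"y":0,"z":0,"ax":0,"ay":0,"az":0,"gripper":1},
  {"x":0,"y":0,"z":0,"ax":0,"ay":0,"az":0,"gripper":1},
  {"x":0,"y":0,"z":0,"ax":0,"ay":0,"az":0,"gripper":1},
  {"x":0,"y":0,"z":0,"ax":0,"ay":0,"az":0,"gripper":1},
], newtons=40)

```text
time_s: 13.78
position: [0.4814, 0.2224, 0.0058]
ee_rot: [-1.783, 2.584, -0.002]
ft_force: [-0.3, -1.9, 6.3]
width: 0.323
```

```bash
python3 - <<'E'
from h import *
n=now(); print(n,get_obs()["ft_force"],get_obs()["width"])
x,y=tr(*TH,-.0255,.035); th=np.pi/2+TH[1]
plan([(n[0],n[1],.10,n[3]),(x,y,.10,th)])
E
```

```text
[0.48137187 0.22239878 0.00576828 2.7787582 ] [-0.32213612 -1.94860229  6.27375023] 0.32311270984485674
-> [0.481 0.222 0.1   2.779] n=2
  {x:-0.00,y:0.00,z:-4.71,az:-0.000} {x:-0.00,y:0.00,z:-4.71,az:-0.000}
-> [0.62  0.321 0.1   1.556] n=8
  {x:-1.77,y:-1.18,z:-0.00,az:0.153} {x:-1.93,y:-0.90,z:-0.00,az:0.153} {x:-2.05,y:-0.59,z:-0.00,az:0.153} {x:-2.11,y:-0.27,z:-0.00,az:0.153} {x:-2.13,y:0.05,z:-0.00,az:0.153} {x:-2.10,y:0.37,z:-0.00,az:0.153} {x:-2.02,y:0.69,z:-0.00,az:0.153} {x:-1.89,y:0.99,z:-0.00,az:0.153}
```

>>> move_arm([
  {"x":0,"y":0,"z":-4.0,"ax":0,"ay":0,"az":0,"gripper":1},
  {"x":0,"y":0,"z":-5.5,"ax":0,"ay":0,"az":0,"gripper":1},
  {"x":-1.8,"y":-1.2,"z":0,"ax":0,"ay":0,"az":0.153,"gripper":1},
  {"x":-1.9,"y":-0.9,"z":0,"ax":0,"ay":0,"az":0.153,"gripper":1},
  {"x":-2.1,"y":-0.6,"z":0,"ax":0,"ay":0,"az":0.153,"gripper":1},
  {"x":-2.1,"y":-0.3,"z":0,"ax":0,"ay":0,"az":0.153,"gripper":1},
  {"x":-2.1,"y":0.1,"z":0,"ax":0,"ay":0,"az":0.153,"gripper":1},
  {"x":-2.1,"y":0.4,"z":0,"ax":0,"ay":0,"az":0.153,"gripper":1},
  {"x":-2.0,"y":0.7,"z":0,"ax":0,"ay":0,"az":0.153,"gripper":1},
  {"x":-1.9,"y":1.0,"z":0,"ax":0,"ay":0,"az":0.153,"gripper":1},
  {"x":0,"y":0,"z":0,"ax":0,"ay":0,"az":0,"gripper":1},
  {"x":0,"y":0,"z":0,"ax":0,"ay":0,"az":0,"gripper":1},
])

```text
time_s: 15.28
position: [0.6181, 0.3215, 0.0992]
ee_rot: [-0.022, -3.141, 0.001]
ft_force: [-0.7, 0.5, -0.7]
width: 0.319
```

```bash
python3 - <<'E'
from h import *
n=now();o=get_obs(); print(n, o["width"],o["ft_force"])
c=cams.get_calibration("wrist"); im=cams.snapshot("wrist")
q=[tr(*TH,x,y)+(0.032,) for x,y in [(-.083,-.08),(.083,-.08),(.083,.08),(-.083,.08)]]
cv2.polylines(im,[proj("wrist",q,c).astype(np.int32)],True,(0,255,0),1)
q=[tr(*TH,x,y)+(0.003,) for x,y in [(-.079,-.076),(.028,-.076),(.028,.076),(-.079,.076)]]
cv2.polylines(im,[proj("wrist",q,c).astype(np.int32)],True,(255,0,0),1)
cv2.imwrite("pics/w6.png",im)
x,y=tr(*TH,-.0255,.035); plan([(x,y,.0105,np.pi/2+TH[1])])
E
```

```text
[0.61814623 0.32148224 0.09922604 1.55701399] 0.318609927712202 [-0.68306637  0.50661326 -0.67836092]
-> [0.62  0.321 0.01  1.556] n=2
  {x:-0.10,y:0.00,z:4.44,az:0.000} {x:-0.10,y:0.00,z:4.44,az:0.000}
```

View pics/w6.png

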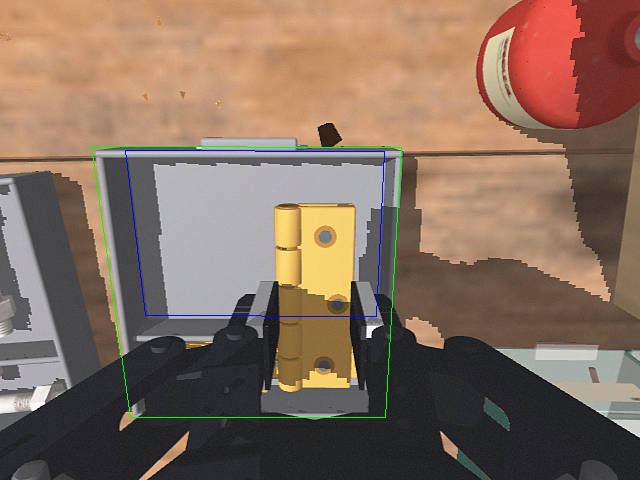

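>>> move_arm([
  {"x":0,"y":-0.2,"z":2.5,"ax":0,"ay":0,"az":0,"gripper":1},
  {"x":0,"y":0,"z":3.0,"ax":0,"ay":0,"az":0,"gripper":1},
  {"x":0,"y":0,"z":2.2,"ax":0,"ay":0,"az":0,"gripper":1},
  {"x":0,"y":0,"z":1.2,"ax":0,"ay":0,"az":0,"gripper":1},
  {"x":0,"y":0,"z":0,"ax":0,"ay":0,"az":0,"gripper":1},
  {"x":0,"y":0,"z":0,"ax":0,"ay":0,"az":0,"gripper":1},
  {"x":0,"y":0,"z":0,"ax":0,"ay":0,"az":0,"gripper":0.1},
  {"x":0,"y":0,"z":0,"ax":0,"ay":0,"az":0,"gripper":0.1},
  {"x":0,"y":0,"z":0,"ax":0,"ay":0,"az":0,"gripper":0.1},
])

```text
time_s: 16.45
position: [0.619, 0.3199, 0.0106]
ee_rot: [0.025, 3.141, 0.0]
ft_force: [-0.4, -0.0, 1.2]
width: 0.451
```

```bash
python3 - <<'E'
from h import *
n=now(); print(n)
# next: knob on the way to hinge R; theta=pi/2 jaws along y for knob
plan([(n[0],n[1],.10,n[3]),(.507,.061,.10,1.57)])
E
```

```text
[0.61896618 0.3199166  0.0106049  1.55501797]
-> [0.619 0.32  0.1   1.555] n=2
  {x:0.00,y:0.00,z:-4.47,az:-0.000} {x:0.00,y:0.00,z:-4.47,az:-0.000}
-> [0.507 0.061 0.1   1.57 ] n=6
  {x:1.80,y:-4.34,z:-0.00,az:-0.002} {x:1.81,y:-4.34,z:-0.00,az:-0.002} {x:1.82,y:-4.34,z:-0.00,az:-0.002} {x:1.83,y:-4.33,z:-0.00,az:-0.002} {x:1.84,y:-4.33,z:-0.00,az:-0.002} {x:1.85,y:-4.32,z:-0.00,az:-0.002}
```

>>> move_arm([
  {"x":0,"y":0,"z":-4.0,"ax":0,"ay":0,"az":0,"gripper":0.1},
  {"x":0,"y":0,"z":-6.0,"ax":0,"ay":0,"az":0,"gripper":0.1},
])

```text
time_s: 16.7
position: [0.617, 0.3189, 0.109]
ee_rot: [-0.025, -3.137, 0.004]
ft_force: [0.9, 1.3, 1.0]
width: 0.452
```

```bash
python3 - <<'E'
from h import *
n=now(); print(n)
plan([(.507,.061,.11,0)],start=(n[0],n[1],.11,n[3]))
E
```

```text
[0.61702373 0.31894762 0.10899623 1.5550084 ]
-> [0.507 0.061 0.11  0.   ] n=10
  {x:1.06,y:-2.60,z:-0.00,az:0.156} {x:0.64,y:-2.73,z:-0.00,az:0.156} {x:0.21,y:-2.80,z:-0.00,az:0.156} {x:-0.22,y:-2.80,z:-0.00,az:0.156} {x:-0.65,y:-2.73,z:-0.00,az:0.156} {x:-1.07,y:-2.59,z:-0.00,az:0.156} {x:-1.46,y:-2.40,z:-0.00,az:0.156} {x:-1.81,y:-2.14,z:-0.00,az:0.156} {x:-2.12,y:-1.84,z:-0.00,az:0.156} {x:-2.38,y:-1.49,z:-0.00,az:0.156}
```

>>> move_arm([
  {"x":1.1,"y":-2.6,"z":0,"ax":0,"ay":0,"az":0.156,"gripper":-0.3},
  {"x":0.6,"y":-2.7,"z":0,"ax":0,"ay":0,"az":0.156,"gripper":-0.3},
  {"x":0.2,"y":-2.8,"z":0,"ax":0,"ay":0,"az":0.156,"gripper":-0.3},
  {"x":-0.2,"y":-2.8,"z":0,"ax":0,"ay":0,"az":0.156,"gripper":-0.3},
  {"x":-0.7,"y":-2.7,"z":0,"ax":0,"ay":0,"az":0.156,"gripper":-0.3},
  {"x":-1.1,"y":-2.6,"z":0,"ax":0,"ay":0,"az":0.156,"gripper":-0.3},
  {"x":-1.5,"y":-2.4,"z":0,"ax":0,"ay":0,"az":0.156,"gripper":-0.3},
  {"x":-1.8,"y":-2.1,"z":0,"ax":0,"ay":0,"az":0.156,"gripper":-0.3},
  {"x":-2.1,"y":-1.8,"z":0,"ax":0,"ay":0,"az":0.156,"gripper":-0.3},
  {"x":-2.4,"y":-1.5,"z":0,"ax":0,"ay":0,"az":0.156,"gripper":-0.3},
  {"x":0,"y":0,"z":0,"ax":0,"ay":0,"az":0,"gripper":-0.3},
  {"x":0,"y":0,"z":0,"ax":0,"ay":0,"az":0,"gripper":-0.3},
])

```text
time_s: 18.2
position: [0.5103, 0.0623, 0.1106]
ee_rot: [2.225, 2.217, 0.002]
ft_force: [0.0, -0.6, 0.2]
width: 0.648
```

```bash
python3 - <<'E'
from h import *
n=now(); print(n)
c=cams.get_calibration("wrist"); im=cams.snapshot("wrist")
for d in cams.silhouettes("knob","wrist")[:3]:
    ys,xs=np.nonzero(d["pixels"]); print(d["conf"],len(xs),ray("wrist",[(xs.min()+xs.max())/2,(ys.min()+ys.max())/2],.018,c))
hsv=cv2.cvtColor(im,cv2.COLOR_BGR2HSV); u=proj("wrist",(.507,.061,.018),c)[0].astype(int); print(u)
m=((hsv[...,1]<40)&(hsv[...,2]>170)).astype(np.uint8); k,l,s,ce=cv2.connectedComponentsWithStats(m)
i=1+np.argmax(s[1:,4]); print(s[i],ce[i],ray("wrist",s[i][:2]+s[i][2:4]/2,.018,c))
for p,col in [((.507,.061,.018),(0,255,0)),(tuple(n[:2])+(0.018,),(255,0,255))]:
    u=proj("wrist",p,c)[0]; cv2.circle(im,tuple(int(v) for v in u),3,col,-1)
cv2.imwrite("pics/w7.png",im)
plan([(.507,.061,.003,0)])
E
```

```text
[ 0.51028354  0.06231627  0.11062155 -0.00337653]
0.63 2263 [[0.50761053 0.06062132 0.018     ]]
[309 238]
[  444    56   175   231 22415] [531.12116886 171.88596922] [[0.63751116 0.10152425 0.018     ]]
-> [0.507 0.061 0.003 0.   ] n=2
  {x:-0.08,y:-0.16,z:5.37,az:-0.002} {x:-0.08,y:-0.16,z:5.37,az:-0.002}
```

View pics/w7.png

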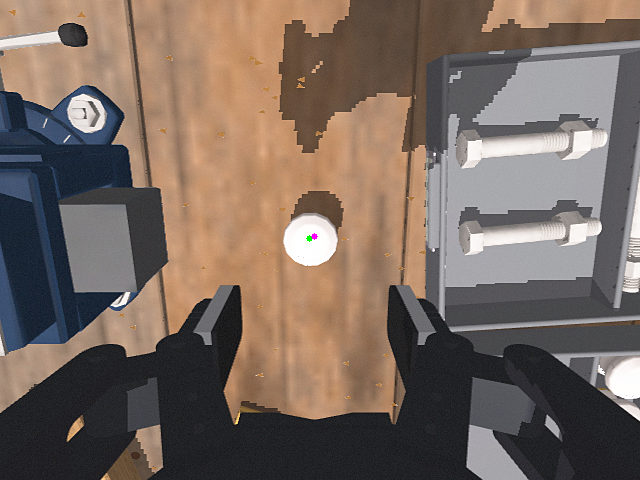

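>>> move_arm([
  {"x":-0.15,"y":-0.3,"z":4.5,"ax":0,"ay":0,"az":0,"gripper":-0.3},
  {"x":0,"y":0,"z":3.5,"ax":0,"ay":0,"az":0,"gripper":-0.3},
  {"x":0,"y":0,"z":2.5,"ax":0,"ay":0,"az":0,"gripper":-0.3},
  {"x":0,"y":0,"z":0,"ax":0,"ay":0,"az":0,"gripper":-0.3},
  {"x":0,"y":0,"z":0,"ax":0,"ay":0,"az":0,"gripper":1},
  {"x":0,"y":0,"z":0,"ax":0,"ay":0,"az":0,"gripper":1},
  {"x":0,"y":0,"z":0,"ax":0,"ay":0,"az":0,"gripper":1},
  {"x":0,"y":0,"z":0,"ax":0,"ay":0,"az":0,"gripper":1},
], newtons=30)

```text
time_s: 19.3
position: [0.5079, 0.0608, 0.0066]
ee_rot: [2.226, 2.215, 0.004]
ft_force: [-0.8, 1.5, 7.3]
width: 0.358
```

```bash
python3 - <<'E'
from h import *
n=now(); print(n,get_obs()["ft_force"],get_obs()["width"])
x,y=tr(*TK,-.0255,.0); print(x,y)
plan([(n[0],n[1],.105,n[3]),(x,y,.105,0)])
E
```

```text
[ 0.50794948  0.06083181  0.00658877 -0.00484797] [-0.76806517  1.50435068  7.31706334] 0.35807869657339664
0.6385318683599284 -0.09327446881640229
-> [ 0.508  0.061  0.105 -0.005] n=2
  {x:0.00,y:0.00,z:-4.92,az:-0.000} {x:0.00,y:0.00,z:-4.92,az:-0.000}
-> [ 0.639 -0.093  0.105  0.   ] n=4
  {x:-3.84,y:3.28,z:-0.00,az:-0.001} {x:-3.84,y:3.28,z:-0.00,az:-0.001} {x:-3.84,y:3.27,z:-0.00,az:-0.001} {x:-3.85,y:3.27,z:-0.00,az:-0.001}
```

>>> move_arm([
  {"x":0,"y":0,"z":-4.0,"ax":0,"ay":0,"az":0,"gripper":1},
  {"x":0,"y":0,"z":-6.0,"ax":0,"ay":0,"az":0,"gripper":1},
  {"x":-3.8,"y":3.3,"z":0,"ax":0,"ay":0,"az":0,"gripper":1},
  {"x":-3.8,"y":3.3,"z":0,"ax":0,"ay":0,"az":0,"gripper":1},
  {"x":-3.8,"y":3.3,"z":0,"ax":0,"ay":0,"az":0,"gripper":1},
  {"x":-3.8,"y":3.3,"z":0,"ax":0,"ay":0,"az":0,"gripper":1},
  {"x":0,"y":0,"z":0,"ax":0,"ay":0,"az":0,"gripper":1},
  {"x":0,"y":0,"z":0,"ax":0,"ay":0,"az":0,"gripper":1},
])

```text
time_s: 20.3
position: [0.6371, -0.0921, 0.105]
ee_rot: [-2.227, -2.215, 0.001]
ft_force: [-0.6, 0.3, -0.8]
width: 0.36
```

```bash
python3 - <<'E'
from h import *
n=now();o=get_obs(); print(n, o["width"],o["ft_force"])
c=cams.get_calibration("wrist"); im=cams.snapshot("wrist")
q=[tr(*TK,x,y)+(0.032,) for x,y in [(-.083,-.08),(.083,-.08),(.083,.08),(-.083,.08)]]
cv2.polylines(im,[proj("wrist",q,c).astype(np.int32)],True,(0,255,0),1)
cv2.imwrite("pics/w8.png",im)
x,y=tr(*TK,-.0255,.0); plan([(x,y,.0105,0)]); print("--")
plan([(.454,-.1142,.11,-.352)],start=(x,y,.11,0))
E
```

```text
[ 0.63710025 -0.09213967  0.10495085 -0.00547903] 0.3600773866315253 [-0.57134349  0.32401763 -0.75613669]
-> [ 0.639 -0.093  0.01   0.   ] n=2
  {x:-0.08,y:0.08,z:4.73,az:-0.002} {x:-0.08,y:0.08,z:4.73,az:-0.002}
--
-> [ 0.454 -0.114  0.11  -0.352] n=4
  {x:-0.52,y:-4.61,z:-0.00,az:0.088} {x:-0.93,y:-4.55,z:-0.00,az:0.088} {x:-1.32,y:-4.45,z:-0.00,az:0.088} {x:-1.71,y:-4.32,z:-0.00,az:0.088}
```

View pics/w8.png

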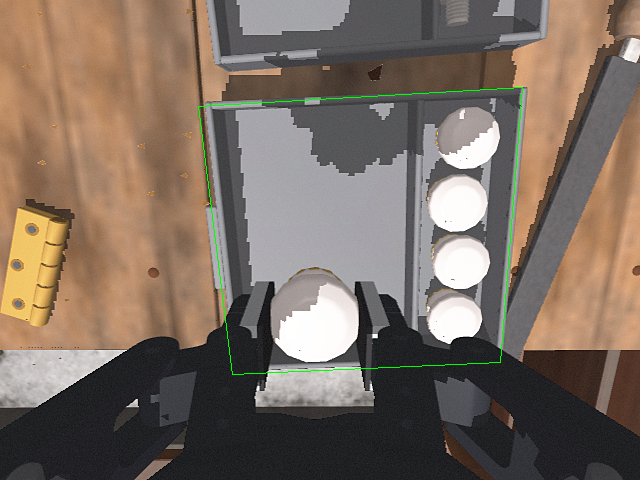

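>>> move_arm([
  {"x":-0.1,"y":0.2,"z":3.0,"ax":0,"ay":0,"az":0,"gripper":1},
  {"x":0,"y":0,"z":3.0,"ax":0,"ay":0,"az":0,"gripper":1},
  {"x":0,"y":0,"z":2.2,"ax":0,"ay":0,"az":0,"gripper":1},
  {"x":0,"y":0,"z":1.2,"ax":0,"ay":0,"az":0,"gripper":1},
  {"x":0,"y":0,"z":0,"ax":0,"ay":0,"az":0,"gripper":1},
  {"x":0,"y":0,"z":0,"ax":0,"ay":0,"az":0,"gripper":1},
])

```text
time_s: 21.1
position: [0.6405, -0.093, 0.0123]
ee_rot: [2.226, 2.216, 0.001]
ft_force: [-0.2, 0.3, 0.0]
width: 0.359
```

```bash
python3 - <<'E'
from h import *
print(now(),get_obs()["ft_force"],get_obs()["width"])
E
```

```text
[ 0.64045836 -0.0930441   0.01233761 -0.00459933] [-0.17220301  0.2627378   0.04523469] 0.3592479168250416
```

>>> move_arm([
  {"x":0,"y":0,"z":0.2,"ax":0,"ay":0,"az":0,"gripper":1},
  {"x":0,"y":0,"z":0.1,"ax":0,"ay":0,"az":0,"gripper":1},
  {"x":0,"y":0,"z":0,"ax":0,"ay":0,"az":0,"gripper":1},
  {"x":0,"y":0,"z":0,"ax":0,"ay":0,"az":0,"gripper":0},
  {"x":0,"y":0,"z":0,"ax":0,"ay":0,"az":0,"gripper":0},
  {"x":0,"y":0,"z":0,"ax":0,"ay":0,"az":0,"gripper":0},
  {"x":0,"y":0,"z":-2.0,"ax":0,"ay":0,"az":0,"gripper":0},
  {"x":0,"y":0,"z":-4.0,"ax":0,"ay":0,"az":0,"gripper":0},
  {"x":0,"y":0,"z":-4.2,"ax":0,"ay":0,"az":0,"gripper":0},
])

```text
time_s: 22.22
position: [0.6393, -0.0932, 0.1107]
ee_rot: [-2.226, -2.215, 0.001]
ft_force: [0.7, 0.3, 1.0]
width: 0.501
```

>>> move_arm([
  {"x":-0.5,"y":-4.6,"z":0,"ax":0,"ay":0,"az":0.088,"gripper":-0.3},
  {"x":-0.9,"y":-4.6,"z":0,"ax":0,"ay":0,"az":0.088,"gripper":-0.3},
  {"x":-1.3,"y":-4.5,"z":0,"ax":0,"ay":0,"az":0.088,"gripper":-0.3},
  {"x":-1.7,"y":-4.3,"z":0,"ax":0,"ay":0,"az":0.088,"gripper":-0.3},
  {"x":0,"y":0,"z":0,"ax":0,"ay":0,"az":0,"gripper":-0.3},
  {"x":0,"y":0,"z":0,"ax":0,"ay":0,"az":0,"gripper":-0.3},
])

```text
time_s: 22.98
position: [0.4557, -0.1126, 0.1108]
ee_rot: [2.579, 1.791, 0.002]
ft_force: [0.4, -0.4, 1.0]
width: 0.646
```

```bash
python3 - <<'E'
from h import *
n=now(); print(n)
c=cams.get_calibration("wrist"); im=cams.snapshot("wrist")
hsv=cv2.cvtColor(im,cv2.COLOR_BGR2HSV)
m=((hsv[...,1]>130)&(hsv[...,2]>140)&(abs(hsv[...,0].astype(int)-22)<8)).astype(np.uint8); k,l,s,ce=cv2.connectedComponentsWithStats(m)
i=1+np.argmax(s[1:,4]); ys,xs=np.nonzero(l==i); P=ray("wrist",np.c_[xs,ys],.009,c)[:,:2]; rc=cv2.minAreaRect((P*1000).astype(np.float32)); print(rc)
for p,col in [((.454,-.1142,.009),(0,255,0)),(tuple(n[:2])+(0.009,),(255,0,255))]:
    u=proj("wrist",p,c)[0]; cv2.circle(im,tuple(int(v) for v in u),3,col,-1)
t=cams.snapshot("top")[130:310,390:500]
cv2.imwrite("pics/w9.png",np.hstack([cv2.resize(im,(520,390)),cv2.resize(t,(238,390))]))
plan([(.454,-.1142,.004,-.352)])
E
```

```text
[ 0.45570379 -0.11259925  0.11080075 -0.35669322]
((454.716552734375, -114.53799438476562), (75.5328598022461, 29.6379451751709), 69.64093017578125)
-> [ 0.454 -0.114  0.004 -0.352] n=2
  {x:-0.12,y:-0.07,z:5.33,az:-0.002} {x:-0.12,y:-0.07,z:5.33,az:-0.002}
```

View pics/w9.png

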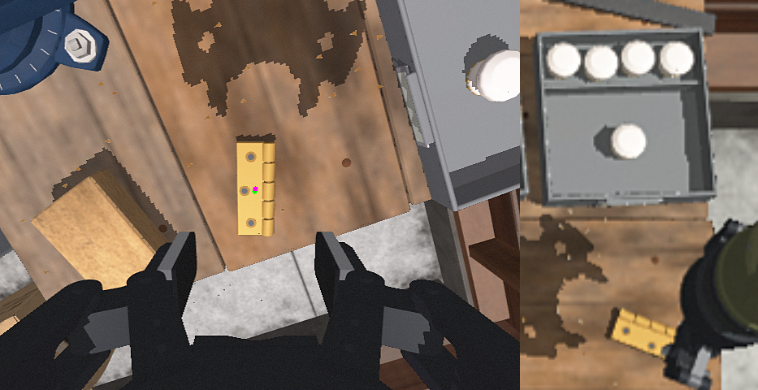

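>>> move_arm([
  {"x":-0.25,"y":-0.1,"z":4.5,"ax":0,"ay":0,"az":0,"gripper":-0.3},
  {"x":0,"y":0,"z":3.5,"ax":0,"ay":0,"az":0,"gripper":-0.3},
  {"x":0,"y":0,"z":2.6,"ax":0,"ay":0,"az":0,"gripper":-0.3},
  {"x":0,"y":0,"z":0,"ax":0,"ay":0,"az":0,"gripper":-0.3},
  {"x":0,"y":0,"z":0,"ax":0,"ay":0,"az":0,"gripper":1},
  {"x":0,"y":0,"z":0,"ax":0,"ay":0,"az":0,"gripper":1},
  {"x":0,"y":0,"z":0,"ax":0,"ay":0,"az":0,"gripper":1},
  {"x":0,"y":0,"z":0,"ax":0,"ay":0,"az":0,"gripper":1},
], newtons=40)

```text
time_s: 24.08
position: [0.4544, -0.1146, 0.0058]
ee_rot: [2.579, 1.791, 0.003]
ft_force: [-0.4, 0.6, 5.9]
width: 0.319
```

```bash
python3 - <<'E'
from h import *
n=now(); print(n,get_obs()["ft_force"],get_obs()["width"])
x,y=tr(*TH,-.0255,-.033); th=np.pi/2+TH[1]
plan([(n[0],n[1],.12,n[3]),(.56,.03,.12,.5),(x,y,.12,th)])
E
```

```text
[ 0.45437299 -0.11459318  0.00575054 -0.35688253] [-0.42609431  0.58262768  5.89428068] 0.31916033191600507
-> [ 0.454 -0.115  0.12  -0.357] n=3
  {x:0.00,y:0.00,z:-3.81,az:-0.000} {x:0.00,y:0.00,z:-3.81,az:-0.000} {x:0.00,y:0.00,z:-3.81,az:-0.000}
-> [0.56 0.03 0.12 0.5 ] n=6
  {x:2.87,y:0.81,z:-0.00,az:-0.143} {x:2.73,y:1.21,z:-0.00,az:-0.143} {x:2.53,y:1.58,z:-0.00,az:-0.143} {x:2.28,y:1.93,z:-0.00,az:-0.143} {x:1.98,y:2.23,z:-0.00,az:-0.143} {x:1.64,y:2.49,z:-0.00,az:-0.143}
-> [0.619 0.253 0.12  1.556] n=7
  {x:2.40,y:2.27,z:-0.00,az:-0.151} {x:2.03,y:2.60,z:-0.00,az:-0.151} {x:1.61,y:2.88,z:-0.00,az:-0.151} {x:1.16,y:3.09,z:-0.00,az:-0.151} {x:0.69,y:3.23,z:-0.00,az:-0.151} {x:0.19,y:3.30,z:-0.00,az:-0.151} {x:-0.30,y:3.29,z:-0.00,az:-0.151}
```

>>> move_arm([
  {"x":0,"y":0,"z":-4.0,"ax":0,"ay":0,"az":0,"gripper":1},
  {"x":0,"y":0,"z":-5.5,"ax":0,"ay":0,"az":0,"gripper":1},
  {"x":0,"y":0,"z":-5.5,"ax":0,"ay":0,"az":0,"gripper":1},
  {"x":2.9,"y":0.8,"z":0,"ax":0,"ay":0,"az":-0.143,"gripper":1},
  {"x":2.7,"y":1.2,"z":0,"ax":0,"ay":0,"az":-0.143,"gripper":1},
  {"x":2.5,"y":1.6,"z":0,"ax":0,"ay":0,"az":-0.143,"gripper":1},
  {"x":2.3,"y":1.9,"z":0,"ax":0,"ay":0,"az":-0.143,"gripper":1},
  {"x":2.0,"y":2.2,"z":0,"ax":0,"ay":0,"az":-0.143,"gripper":1},
  {"x":1.6,"y":2.5,"z":0,"ax":0,"ay":0,"az":-0.143,"gripper":1},
])

```text
time_s: 25.2
position: [0.5585, 0.0308, 0.1548]
ee_rot: [1.595, 2.706, 0.0]
ft_force: [0.5, -0.1, -0.8]
width: 0.318
```

>>> move_arm([
  {"x":2.4,"y":2.3,"z":0,"ax":0,"ay":0,"az":-0.151,"gripper":1},
  {"x":2.0,"y":2.6,"z":0,"ax":0,"ay":0,"az":-0.151,"gripper":1},
  {"x":1.6,"y":2.9,"z":0,"ax":0,"ay":0,"az":-0.151,"gripper":1},
  {"x":1.2,"y":3.1,"z":0,"ax":0,"ay":0,"az":-0.151,"gripper":1},
  {"x":0.7,"y":3.2,"z":1.0,"ax":0,"ay":0,"az":-0.151,"gripper":1},
  {"x":0.2,"y":3.3,"z":2.0,"ax":0,"ay":0,"az":-0.151,"gripper":1},
  {"x":-0.3,"y":3.3,"z":2.0,"ax":0,"ay":0,"az":-0.151,"gripper":1},
  {"x":0,"y":0,"z":0,"ax":0,"ay":0,"az":0,"gripper":1},
  {"x":0,"y":0,"z":0,"ax":0,"ay":0,"az":0,"gripper":1},
])

```text
time_s: 26.32
position: [0.6166, 0.2533, 0.1046]
ee_rot: [-0.022, -3.141, 0.001]
ft_force: [-0.3, -0.8, -1.2]
width: 0.315
```

```bash
python3 - <<'E'
from h import *
n=now();o=get_obs(); print(n, o["width"])
c=cams.get_calibration("wrist"); im=cams.snapshot("wrist"); cv2.imwrite("pics/w10.png",im)
x,y=tr(*TH,-.0255,-.033); plan([(x,y,.010,np.pi/2+TH[1])])
E
```

```text
[0.61659146 0.25332462 0.10462508 1.55688145] 0.3154965161817501
-> [0.619 0.253 0.01  1.556] n=2
  {x:-0.11,y:0.02,z:4.75,az:0.000} {x:-0.11,y:0.02,z:4.75,az:0.000}
```

View pics/w10.png

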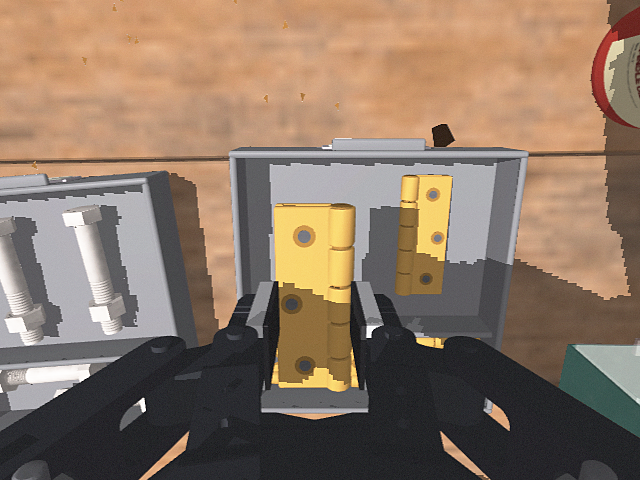

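>>> move_arm([
  {"x":-0.15,"y":0,"z":3.0,"ax":0,"ay":0,"az":0,"gripper":1},
  {"x":0,"y":0,"z":3.0,"ax":0,"ay":0,"az":0,"gripper":1},
  {"x":0,"y":0,"z":2.2,"ax":0,"ay":0,"az":0,"gripper":1},
  {"x":0,"y":0,"z":1.3,"ax":0,"ay":0,"az":0,"gripper":1},
  {"x":0,"y":0,"z":0,"ax":0,"ay":0,"az":0,"gripper":1},
  {"x":0,"y":0,"z":0,"ax":0,"ay":0,"az":0,"gripper":1},
  {"x":0,"y":0,"z":0,"ax":0,"ay":0,"az":0,"gripper":0.1},
  {"x":0,"y":0,"z":0,"ax":0,"ay":0,"az":0,"gripper":0.1},
  {"x":0,"y":0,"z":0,"ax":0,"ay":0,"az":0,"gripper":0.1},
])

```text
time_s: 27.5
position: [0.6184, 0.2538, 0.0096]
ee_rot: [0.02, 3.141, 0.0]
ft_force: [-0.2, -1.0, -0.6]
width: 0.445
```

>>> move_arm([
  {"x":0,"y":0,"z":-3.0,"ax":0,"ay":0,"az":0,"gripper":0.1},
  {"x":0,"y":0,"z":-5.5,"ax":0,"ay":0,"az":0,"gripper":0.1},
  {"x":0,"y":0,"z":-5.5,"ax":0,"ay":0,"az":0,"gripper":0.1},
  {"x":0,"y":0,"z":-5.5,"ax":0,"ay":0,"az":0,"gripper":0.1},
  {"x":5,"y":0,"z":-3,"ax":0,"ay":0,"az":0,"gripper":0.1},
  {"x":5,"y":0,"z":-3,"ax":0,"ay":0,"az":0,"gripper":0.1},
  {"x":5,"y":0,"z":0,"ax":0,"ay":0,"az":0,"gripper":0.1},
  {"x":4,"y":0,"z":0,"ax":0,"ay":0,"az":0,"gripper":0.1},
  {"x":0,"y":0,"z":0,"ax":0,"ay":0,"az":0,"gripper":0.1},
  {"x":0,"y":0,"z":0,"ax":0,"ay":0,"az":0,"gripper":0.1},
])

```text
time_s: 28.75
position: [0.4288, 0.2564, 0.2647]
ee_rot: [0.02, 3.14, 0.001]
ft_force: [1.1, 1.4, 0.5]
width: 0.45
```

```bash
python3 - <<'E'
from h import *
print(now())
t=cams.snapshot("top")[130:290,150:490]; s=cams.snapshot("side")[140:360,200:600]
t=cv2.resize(t,(640,301)); s=cv2.resize(s,(528,290)); s=cv2.copyMakeBorder(s,0,0,0,112,cv2.BORDER_CONSTANT)
cv2.imwrite("pics/f.png",np.vstack([t,s]))
E
```

```text
[0.42883648 0.25641978 0.26467124 1.55826672]
```

View pics/f.png

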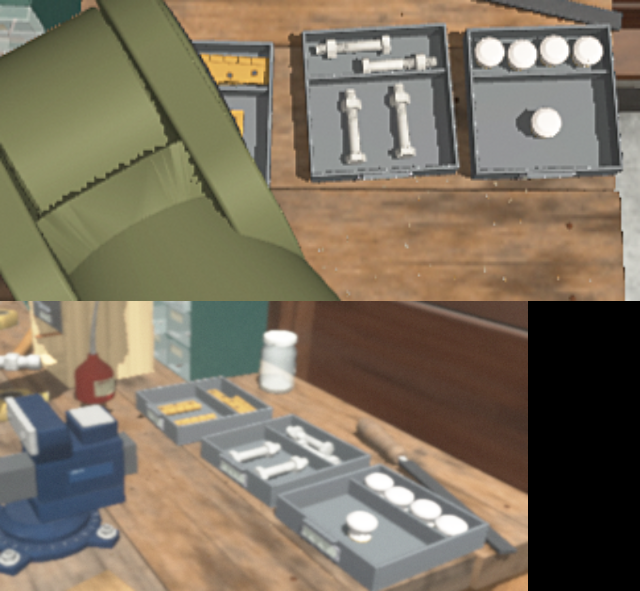

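The side view shows both hinges flat in the left tray, both bolts side by side in the middle one, the knob upright in the right one, and the can standing. In the top view the arm covers part of the hinge tray. I'm handing in.

```bash
python3 -c "
from h import *
print(get_obs()['time_s'], arm.hand_in())"
```

```text
the job is handed in; nothing more can be done
28.85 None
```

I sorted all five fixings and handed the job in at 28.9 s. The two coach bolts and the two brass hinges lie flat and side by side in the front bays of their trays. The knob stands on its base in the knob tray.

In the last top and side pictures:
- **Bolts and knob:** they show in place in both views.
- **Hinges:** the arm covered part of the hinge tray from above. The side view shows both hinges flat and separate.
- **Oil can:** it is still standing.
- **Robot:** the gripper was clear of everything at hand-in, at z = 0.26 m with its force reading near zero.

- **Grip force:** during each grasp the wrist read 6–7 N upward, and the arm sat 2–3 mm above its commanded height. This was far below the limits and did no harm.
- **Rim height:** I judged from the pictures and the given sizes that nothing sticks up above the rim; I did not measure it.

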